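# Roll a column into its vee cradle, seat it and clamp it

### The arm

A 6-joint arm with a two-finger parallel gripper is mounted at the origin on the work surface. World frame = base frame: x ahead of the robot, y to its left, z up, the work surface at z = 0. Lengths are in m, angles in rad, forces in N, time in s.
With the tool pointing down it reaches from about 0.375 to 0.925 m from the base axis. Payload 5.7 kg.
Tool frame: the origin (TCP) lies midway between the tips of the shut fingers; the grasp point (between the pads) lies 19 mm behind it; z points along the fingers, x is the direction in which the jaws open and shut, and the axes are right-handed (so a half turn about z gives the same grasp; the last joint's range is limited). The gripper opens to 88 mm and grips with 3 to 60 N. Pads are 20 mm wide; open, the fingers measure 115 mm over their backs; the gripper's body (75 mm by 178 mm) begins 61 mm behind the grasp point.
Start: joints at [1.031, 0.359, 1.51, -0, 1.272, -0.115], TCP at [0.247, 0.547, 0.223] pointing down, gripper open.
Joint ranges: [-2.97, 2.97], [-1.01, 2.36], [0.21, 2.38], [-0.96, 4.11], [0.2, 2.71], [-2.98, 2.98]. Speed limits (rad/s): [2.39, 2.39, 3.14, 3.14, 3.14, 3.14].

### API

Orientations are given as a unit quaternion [x, y, z, w].
In Python, from bench import move_ptp, servo_line, goto_joints, move_gripper, sleep, inverse_kinematics, capture, PlanningError, close_job, spot_in, silhouettes, current_clock, current_joint_pos, current_qvel, current_joint_torque, current_position, current_orientation, current_force, current_torque, current_finger_gap gives the robot as it stands. Calls block until the motion is done:
- move_ptp(position, orientation): joint-space move of the TCP to a pose.
- servo_line(position, orientation=None, rate=0.15, contact_N=None): straight line of the TCP; orientation=None keeps the orientation; rate is the mean speed in m/s. With contact_N (N) it stops when the force on the tool has changed by that much, and returns True; else False.
- goto_joints(angles): joint-space move.
- move_gripper(opening): finger opening in m; the grip force is fixed at half the most; returns when the fingers have stopped.
- sleep(seconds).
- inverse_kinematics(position, orientation): joint angles nearest the present ones, or None.
- capture(name): name is "scene" or "top" or "wrist"; returns a dict with "image" (384x512x3 uint8, blue, green, red), "range_z" (384x512 float32, m along the optical axis (not along the pixel's ray), 0 where there is no reading), "intrinsics" (3x3 intrinsics, pixels), "R" (3x3) and "t" (3): a world point X has camera coordinates R X + t. Camera axes: x right, y down, z forward; pixel columns grow to the right and rows downward; lengths in m; the calibration is good to about 2 mm. A picture is of the moment at which its call begins.
A pose or a line that the arm cannot do raises PlanningError and nothing moves.
- close_job(): hands the job in, once; it reports no verdict.
Trained networks look in the newest picture that a camera, given by its name, has taken for a name from the list of things; names that differ only in an ending like _2 or _b are one class to them, and where a whole thing is asked for, a point or a joint stands for the part that bears it (a point fixed in the world has none). Each returns a list of dicts, best first, with "conf" (0 to 1); they miss things now and then, are a little off and sometimes report something else, mostly with a low value. They report only what shows in the picture. A call takes as long as a camera call. They do not tell look-alikes from the thing itself.
- spot_in(camera, query): "xy" ([column, row] in pixels, amid what is visible of it).
- silhouettes(camera, query): "region" (384x512 bool, what is visible of it) and "xy" ([column, row] in pixels, amid what is visible of it).
Readings, each from a call of its own:
- current_clock(): time.
- current_joint_pos(): joint angles.
- current_qvel(): joint speeds.
- current_joint_torque(): joint torques, N m.
- current_position(): TCP position.
- current_orientation(): TCP orientation.
- current_force(): force on the tool from outside, world axes, zero at the start.
- current_torque(): the same for the moment, N m.
- current_finger_gap(): finger opening in m.
Only numpy, scipy, OpenCV 4.12 (cv2) and the standard library are available. Lean on these libraries where they do the work, as an engineer would, in place of code of your own. Each camera call takes 0.05 s, during which the arm holds its last target. There are 200 camera calls.

### The job

Roll the steel column along the ledge into the vee of the cradle without lifting it, and let go so that it settles there by itself. Then slide it endways along the vee until its end is fully home against the end stop, and swing the clamp arm over and press it down until its pad is on the column. Leave the beaker, the bottle and the tip box where they stand.

Things in the scene. Friction and masses are not known exactly. Their poses are not given: they have to be found in the camera images.
- column_center (a point): Centre of the loose column: a plain cylinder 36 mm in diameter, 140 mm long, flat ends, steel with darker end caps, 0.2 to 0.45 kg. Its y axis runs along the column; x and z turn as it rolls. It starts at rest on the cradle's ledge, free to roll, its centre 68 mm above the bench, 35 to 75 mm short of the vee's edge, roughly parallel to the vee, its end 15 mm or more from the end stop.
- cradle: Fixed aluminium cradle. Origin on the bench (z=0) below the lowest line of the vee; x is the rolling direction (away from the robot), y runs along the vee, z up. Mm in this frame: flat ledge x -130 to -20, y -50 to 100, height 50. Grey base plate x -135 to 80, y -65 to 135, 12 high. Hinge post x 48 to 72, y -4 to 64, up to z 92.
- vee_seat (a point): Where the column's centre must end: in the vee, its end against the stop; x 0, y 30, z 55.5 mm in the cradle's frame. The 90 degree vee runs from the ledge's edge (x -20, z 50) down to x 0, z 30, then up at 45 degrees to x 40, z 70. It spans y -50 to 100, open at the -y end, where the column may overhang: push it there.
- stop_face (a point): Point on the face of the end stop, in line with the seated column's axis: x 0, y 100, z 55.5 mm in the cradle's frame. The stop is a dark steel plate that closes the +y end of the vee, facing -y, x -22 to 38, up to z 78 mm.
- clamp_hinge (a point): Middle of the clamp arm's hinge line, on the far side of the vee: x 60, y 30, z 85 mm in the cradle's frame; the line runs along the cradle's y.
- clamp_handle (a point): Middle of the black round crossbar at the end of the clamp arm: 14 mm in diameter, 70 mm long along the cradle's y, 135 mm from the hinge line. The arm is a flat steel bar 30 mm wide (along y) and 10 mm thick, its mid-plane through the hinge line and the crossbar; a rubber pad under it, 60 mm from the hinge, meets the column.
- clamp (a joint): Angle of the clamp arm (rad). 0: arm level, pointing to the cradle's -x across the vee, pad on a column that lies in the vee (crossbar then at x -75, z 85 mm in the cradle's frame). Grows as it opens: 1.57 is upright, at the start it stands at 1.45 to 1.85. The stiff friction hinge (0.28 N m; about 2 to 3 N at the crossbar moves it) leaves the arm where it is put; it does not fall shut.
- beaker_mid (a point): Middle (half-way up) of the loose glass beaker, 68 mm across, 85 mm high, standing beside the cradle. Leave it.
- bottle_mid (a point): Middle (half-way up) of the loose white bottle, 60 mm across, 140 mm high, standing beside the cradle. Leave it.
- tipbox_mid (a point): Middle of the loose pipette-tip box, 118 by 83 mm (along its x and y), 71 mm high with its yellow tips; this point is 28.5 mm above the bench. Standing beside the cradle's open end. Leave it.
Things that resemble listed ones, but are neither listed nor needed, are in the scene too. Of the things like the part that bears column_center, leave any that is pink or turquoise; of the rest the smaller one is meant.

How it is judged:
By the outcome, as a careful person would: the job done as asked, in the order asked, and still so for the second after the job is handed in, with the robot touching nothing.
It also fails if it takes over 59 s, if anything falls off the work surface, if the arm or the gripper's body presses on something with over 40 N, if the wrist force passes 120 N, or if a joint passes its speed limit or range.

## Working session

There is one attempt and no reset: what is moved stays moved. The work goes in short steps, each a Python script; the robot and the scene stay as the last script left them, time stands still between calls to the robot, and variables do not carry over. Pictures are saved under pics/ and viewed, about 8 in all and at most 12, crops included, and the job is handed in when it is done.

```bash
mkdir -p pics; ls; cat > h.py <<'E'
import numpy as np, cv2
from bench import *
def world(c,u,v,z=None):
    K,R,t=c["intrinsics"],c["R"],c["t"]
    z=c["range_z"][int(round(v)),int(round(u))] if z is None else z
    return R.T@(np.linalg.inv(K)@np.array([u,v,1.])*z-t)
def cloud(c,mask):
    v,u=np.nonzero(mask&(c["range_z"]>0)); z=c["range_z"][v,u]
    p=np.linalg.inv(c["intrinsics"])@np.vstack([u,v,np.ones(len(u))])*z
    return (c["R"].T@(p-c["t"][:,None])).T
E
python3 - <<'E'
from h import *
ims=[]
for n in ("scene","top"):
    c=capture(n); cv2.imwrite(f"pics/{n}0.png",cv2.resize(c["image"],(800,600),interpolation=cv2.INTER_CUBIC)); np.savez(f"{n}0.npz",**c)
    print(n,(-c["R"].T@c["t"]).round(3))
    for q in ("column_center","cradle","clamp_handle","stop_face","clamp_hinge","clamp","beaker_mid","bottle_mid","tipbox_mid"):
        try:
            for d in spot_in(n,q): 
                u,v=d["xy"]; print(n,q,round(d["conf"],2),np.round(d["xy"]),world(c,u,v).round(3))
        except Exception as e: print(q,e)
print(current_clock())
E
```

```text
pics
scene [ 1.04  -0.533  1.017]
scene column_center 0.76 [ 81. 235.] [ 0.24  -0.359  0.047]
scene column_center 0.75 [208. 225.] [ 0.472 -0.108  0.079]
scene column_center 0.56 [307. 294.] [ 0.775 -0.051  0.031]
scene cradle 0.95 [236. 243.] [ 0.544 -0.077  0.039]
scene clamp_handle 0.69 [256. 233.] [ 0.646 -0.107  0.215]
scene stop_face 0.6 [237. 247.] [ 0.554 -0.083  0.036]
scene clamp_hinge 0.84 [231. 248.] [ 0.546 -0.096  0.037]
scene clamp 0.62 [257. 232.] [ 0.648 -0.107  0.219]
scene clamp 0.23 [310. 203.] [0.618 0.137 0.09 ]
scene beaker_mid 0.81 [268. 181.] [0.477 0.118 0.085]
scene bottle_mid 0.79 [310. 201.] [0.613 0.14  0.093]
scene tipbox_mid 0.94 [134. 296.] [ 0.494 -0.363  0.057]
top [0.255 0.023 1.343]
top column_center 0.67 [379. 295.] [ 0.225 -0.349  0.04 ]
top column_center 0.63 [299. 210.] [ 0.464 -0.109  0.084]
top column_center 0.59 [278. 119.] [ 0.768 -0.045  0.032]
top column_center 0.56 [358. 137.] [ 0.708 -0.296  0.05 ]
top cradle 0.93 [288. 190.] [ 0.536 -0.079  0.042]
top clamp_handle 0.66 [290. 146.] [ 0.631 -0.073  0.182]
top stop_face 0.84 [286. 187.] [ 0.544 -0.072  0.033]
top clamp_hinge 0.94 [284. 188.] [ 0.539 -0.068  0.042]
top clamp_hinge 0.25 [293. 142.] [ 0.634 -0.078  0.202]
top clamp 0.8 [293. 140.] [ 0.635 -0.077  0.215]
top clamp 0.41 [285. 188.] [ 0.541 -0.068  0.038]
top beaker_mid 0.56 [213. 211.] [0.471 0.155 0.   ]
top beaker_mid 0.26 [281. 189.] [ 0.537 -0.056  0.043]
top bottle_mid 0.72 [213. 170.] [0.575 0.148 0.099]
top tipbox_mid 0.95 [383. 209.] [ 0.479 -0.365  0.058]
1.0
```

View pics/scene0.png

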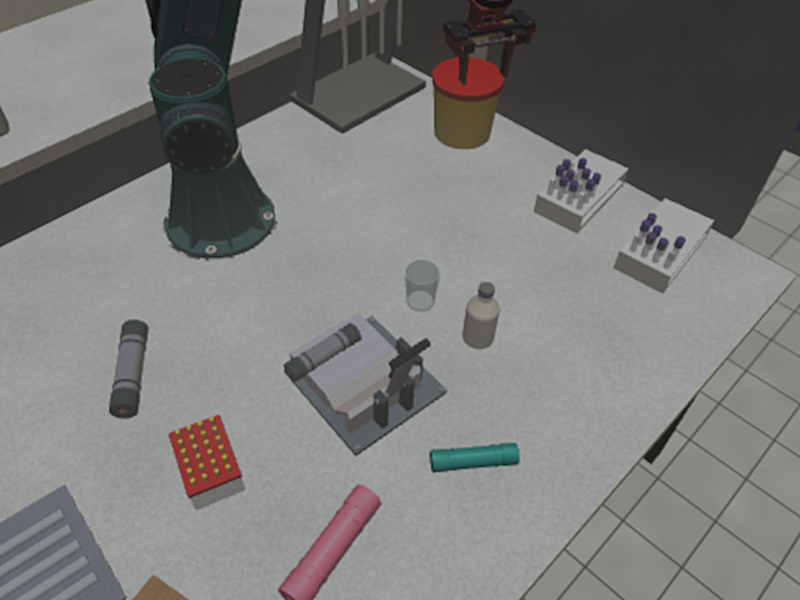

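View pics/top0.png

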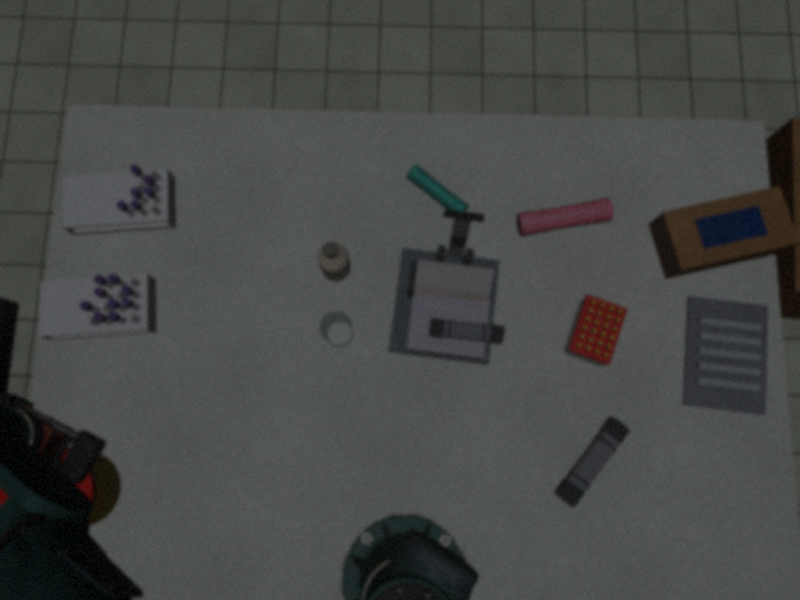

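Column candidates in the top view (native pixels): steel on the ledge (299,210), larger steel on the bench (379,295), turquoise (278,119), pink (358,137). By the description I choose the one on the ledge. The vee, hinge post and upright clamp arm are on its far side. The beaker and bottle are to the left and the tip box is to the right. Next is a close look with the wrist camera.

```bash
cat >> h.py <<'E'
from scipy.spatial.transform import Rotation as Rot
def down(yaw):  # tool z down, tool x along cradle +/-y ; yaw = cradle yaw
    a=yaw+np.pi/2
    best=None
    for s in (0,np.pi):
        X=np.array([np.cos(a+s),np.sin(a+s),0]);Z=np.array([0,0,-1.]);Y=np.cross(Z,X)
        q=Rot.from_matrix(np.c_[X,Y,Z]).as_quat()
        j=inverse_kinematics([0.5,-0.09,0.3],q)
        if j is not None and (best is None or abs(j[5])<best[0]): best=(abs(j[5]),q,j)
    return best[1]
E
python3 - <<'E'
from h import *
q=down(-0.06)
move_ptp([0.247,0.547,0.35],current_orientation())
move_ptp([0.47,-0.08,0.42],q)
c=capture("wrist"); np.savez("w0.npz",**c); cv2.imwrite("pics/w0.png",cv2.resize(c["image"],(768,576)))
print("cam",(-c["R"].T@c["t"]).round(3),c["R"][2].round(2),current_joint_pos(),current_clock())
for d in silhouettes("wrist","column_center"): print(d["conf"],d["xy"],d["region"].sum()); 
np.savez("wm.npz",m=[d["region"] for d in silhouettes("wrist","column_center")])
E
```

```text
cam [ 0.537 -0.084  0.583] [-0.25  0.01 -0.97] [-3.12371638e-01  4.97720154e-02  1.43743998e+00  2.23203385e-04
  1.65461917e+00  1.31695569e+00] 4.0083
0.64 [359.7, 1.4] 716
```

View pics/w0.png

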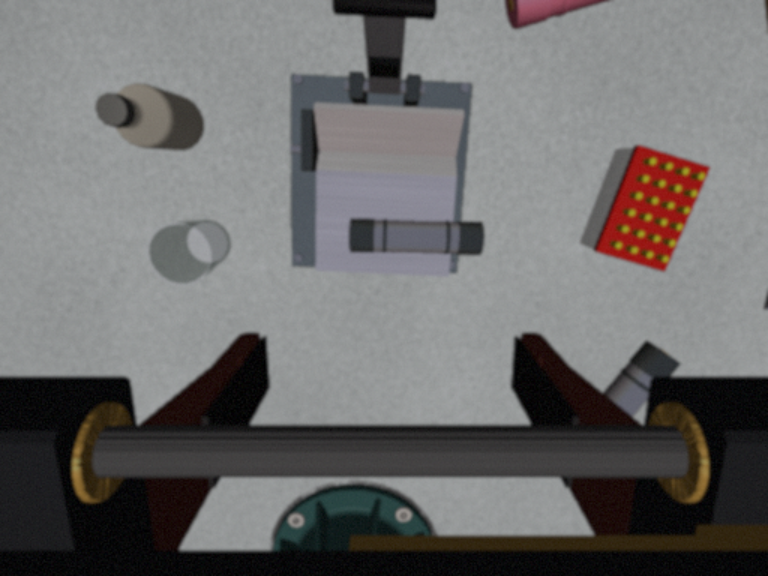

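The picture shows the column on the ledge at about (415,237) in the 768-wide view, the vee above it, the stop at (308,140), the hinge posts at (385,88), and the clamp handle at (385,5). The thing chosen is right. Next I fit the cradle model to the point clouds.

```bash
cat > fit.py <<'E'
from h import *
from scipy.optimize import minimize
def hmodel(x,y):
    h=np.zeros_like(x); 
    h[(x>-.135)&(x<.08)&(y>-.065)&(y<.135)]=.012
    b=(y>-.05)&(y<.1)
    h[b&(x>-.13)&(x<=-.02)]=.05
    v=b&(x>-.02)&(x<.04); h[v]=.03+abs(x[v])
    h[(x>-.022)&(x<.038)&(y>=.1)&(y<.112)]=.078
    return h
def fit(c,x0,lo=np.array([.38,-.25]),hi=np.array([.62,.09])):
    P=cloud(c,np.ones((384,512),bool))
    P=P[(P[:,:2]>lo).all(1)&(P[:,:2]<hi).all(1)&(P[:,2]<.1)&(P[:,2]>-.02)]
    def cost(p):
        co,s=np.cos(p[2]),np.sin(p[2]); d=P[:,:2]-p[:2]
        x=d[:,0]*co+d[:,1]*s; y=-d[:,0]*s+d[:,1]*co
        return np.minimum(abs(P[:,2]-p[3]-hmodel(x,y)),.012).mean()
    best=None
    for y in (-.15,-.1,-.05,0,.05):
        S=np.vstack([[*x0,y,0]]+[np.array([*x0,y,0])+e for e in np.diag([.02,.02,.04,.004])])
        r=minimize(cost,S[0],method="Nelder-Mead",options=dict(initial_simplex=S,maxiter=800,xatol=1e-5,fatol=1e-8))
        if best is None or r.fun<best.fun: best=r
    return best.x,best.fun,P
def tocr(P,p):
    co,s=np.cos(p[2]),np.sin(p[2]); d=P[:,:2]-p[:2]
    return np.c_[d[:,0]*co+d[:,1]*s,-d[:,0]*s+d[:,1]*co,P[:,2]]
def column(P,p,xr=(-.13,-.02)):
    Q=tocr(P,p); Q=Q[(Q[:,2]>.072)&(Q[:,2]<.1)&(Q[:,0]>xr[0]+.015)&(Q[:,0]<xr[1])&(Q[:,1]<.09)&(Q[:,1]>-.13)]
    k=np.polyfit(Q[:,1],Q[:,0],1)
    return Q[:,0].mean(),np.percentile(Q[:,1],[1,99]),k,Q[:,2].max(),len(Q)
E
python3 - <<'E'
from fit import *
for n in ("w0","top0","scene0"):
    c=dict(np.load(n+".npz")); p,f,P=fit(c,[.545,-.085]); print(n,p.round(4),round(f,5),len(P)); print(column(P,p))
    A=cloud(c,np.ones((384,512),bool)); Q=tocr(A,p); Q=Q[(abs(Q[:,0]-.06)<.07)&(abs(Q[:,1]-.03)<.05)&(Q[:,2]>.15)&(Q[:,2]<.3)]
    if len(Q): print("arm",Q.max(0),Q.min(0),Q[Q[:,2]>Q[:,2].max()-.006].mean(0))
q=down(0); print(q)
E
```

```text
w0 [ 0.548  -0.1067 -0.1043  0.0007] 0.00209 26751
(np.float64(-0.08291799625696526), array([-0.07735767,  0.05943117]), array([-0.02255567, -0.08312281]), np.float64(0.08862951087605873), 1902)
arm [0.09439649 0.06491295 0.2258523 ] [ 0.06351094 -0.00470006  0.15019462] [0.08929438 0.02785644 0.22261529]
top0 [ 0.5478 -0.1057 -0.105  -0.001 ] 0.00328 8218
(np.float64(-0.08617314817442524), array([-0.07662947,  0.06002344]), array([-0.02180705, -0.08635465]), np.float64(0.08970704212821308), 512)
arm [0.09935763 0.06404233 0.22657144] [ 0.06217355 -0.00442168  0.15028024] [0.09048401 0.02692867 0.22276066]
scene0 [ 0.5467 -0.1042 -0.1138  0.0016] 0.00353 8255
(np.float64(-0.07817732704542238), array([-0.08003504,  0.05863077]), array([-0.02462976, -0.07850478]), np.float64(0.09173830070377115), 581)
arm [0.10099403 0.06546101 0.2267413 ] [ 0.06637367 -0.00462875  0.15012165] [0.09381717 0.02965887 0.22345286]
[-0.70710678  0.70710678  0.          0.        ]
```

```bash
cat >> h.py <<'E'
CR=np.array([.548,-.1062]);YAW=-.105
def W(x,y,z):
    c,s=np.cos(YAW),np.sin(YAW); return np.array([CR[0]+c*x-s*y,CR[1]+s*x+c*y,z])
def flipq():
    a=YAW-np.pi/2; X=np.array([np.cos(a),np.sin(a),0])   # candidates; choose camera on cradle -x side
    out=[]
    for s in (1,-1):
        x=X*s; Z=np.array([0,0,-1.]); out.append(Rot.from_matrix(np.c_[x,np.cross(Z,x),Z]).as_quat())
    return out
E
python3 - <<'E'
from h import *
for q in flipq(): print(q, inverse_kinematics(W(-.13,-.009,.2),q), inverse_kinematics(W(.12,.03,.25),q))
print(current_orientation())
E
```

```text
[-0.66902647  0.74323858  0.          0.        ] [-3.99346830e-01  1.37073076e-01  1.88633943e+00 -4.44089210e-16
  1.11818015e+00  1.27644950e+00] [-2.33930016e-01  4.49006406e-01  1.29606221e+00 -4.44089210e-16
  1.39652404e+00  1.44186631e+00]
[0.74323858 0.66902647 0.         0.        ] [-3.99346830e-01  1.37073076e-01  1.88633943e+00 -4.44089210e-16
  1.11818015e+00 -1.86514316e+00] [-2.33930016e-01  4.49006406e-01  1.29606221e+00 -4.44089210e-16
  1.39652404e+00 -1.69972634e+00]
[-6.86040893e-01  7.27562975e-01  1.00134393e-04 -2.08253309e-07]
```

```bash
python3 - <<'E'
from fit import *
q=flipq()[1]
move_ptp(W(-.13,-.009,.16),q); move_gripper(.06)
servo_line(W(-.127,-.009,.057),q,rate=.12)
print(current_clock(),current_finger_gap())
servo_line(W(-.047,-.009,.057),q,rate=.04); print(current_force())
sleep(.6)
def look():
    c=capture("scene"); p=[*CR,YAW,0]; Q=tocr(cloud(c,np.ones((384,512),bool)),p); return c,Q
c,Q=look(); cv2.imwrite("pics/s1.png",cv2.resize(c["image"][150:320,150:350],(800,680))[:600])
for d in silhouettes("scene","column_center"):
    P=tocr(cloud(c,d["region"]),[*CR,YAW,0]); print(d["conf"],d["xy"],np.median(P,0).round(3),np.percentile(P,[3,97],axis=0).round(3))
print(current_position(),current_clock())
E
```

```text
8.425 0.059900956408839134
[-0.98635559 -0.60988346 -0.29140489]
0.97 [80.9, 236.5] [-0.279 -0.28   0.043] [[-0.367 -0.332  0.011]
 [-0.213 -0.221  0.05 ]]
0.94 [307.0, 293.5] [0.209 0.073 0.033] [[0.168 0.019 0.016]
 [0.25  0.13  0.038]]
0.83 [211.8, 352.1] [ 0.189 -0.191  0.045] [[ 0.151 -0.273  0.028]
 [ 0.222 -0.101  0.051]]
0.55 [223.3, 247.1] [ 0.007 -0.013  0.07 ] [[-0.012 -0.076  0.052]
 [ 0.016  0.056  0.076]]
[ 0.50030975 -0.11022621  0.0569708 ] 11.275
```

View pics/s1.png

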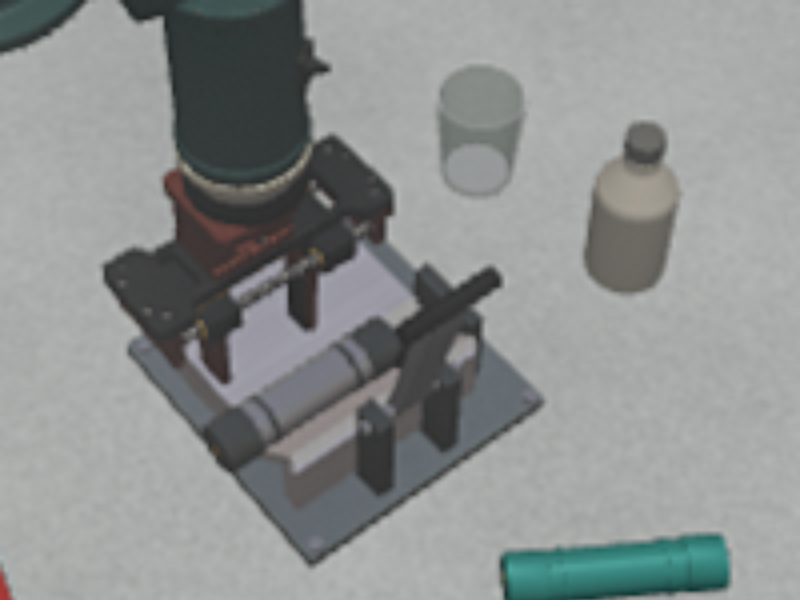

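The picture shows the column seated in the vee, in the middle of the crop from (230,440) to (375,345), with its open end overhanging. Everything else is still standing. Next I push the end.

```bash
python3 - <<'E'
from fit import *
q=flipq()[1]
def cr(): return tocr(np.array([current_position()]),[*CR,YAW,0])[0].round(4)
servo_line(W(-.08,-.02,.17),q,rate=.15); move_gripper(0)
print(current_finger_gap())
servo_line(W(0,-.12,.17),q,rate=.2)
servo_line(W(0,-.12,.052),q,rate=.12,contact_N=8); print(cr(),current_clock())
servo_line(W(0,-.062,.052),q,rate=.03,contact_N=14); print(cr(),current_force())
r=servo_line(W(0,-.044,.052),q,rate=.012,contact_N=14); print(r,cr(),current_force(),current_clock())
c=capture("scene"); cv2.imwrite("pics/s2.png",cv2.resize(c["image"][150:320,150:350],(800,680))[:600])
c=capture("top")
for d in silhouettes("top","column_center"):
    P=tocr(cloud(c,d["region"]),[*CR,YAW,0]); print(d["conf"],np.median(P,0).round(3),np.percentile(P,[2,98],axis=0).round(3).tolist())
E
```

```text
0.00032349839944245977
[ 0.0006 -0.1202  0.0527] 15.1333
[ 0.0001 -0.062   0.052 ] [-0.78196536 -1.18180445  0.04885855]
True [ 0.0001 -0.0489  0.052 ] [ 0.19989501 -1.89569952  0.63418313] 18.4
0.95 [-0.296 -0.273  0.041] [[-0.373, -0.328, 0.023], [-0.218, -0.22, 0.049]]
0.71 [0.203 0.084 0.031] [[0.168, 0.021, 0.018], [0.245, 0.137, 0.038]]
0.59 [0.005 0.049 0.069] [[-0.005, 0.037, 0.062], [0.014, 0.065, 0.075]]
0.18 [0.062 0.051 0.076] [[0.021, 0.006, 0.006], [0.096, 0.13, 0.223]]
```

View pics/s2.png

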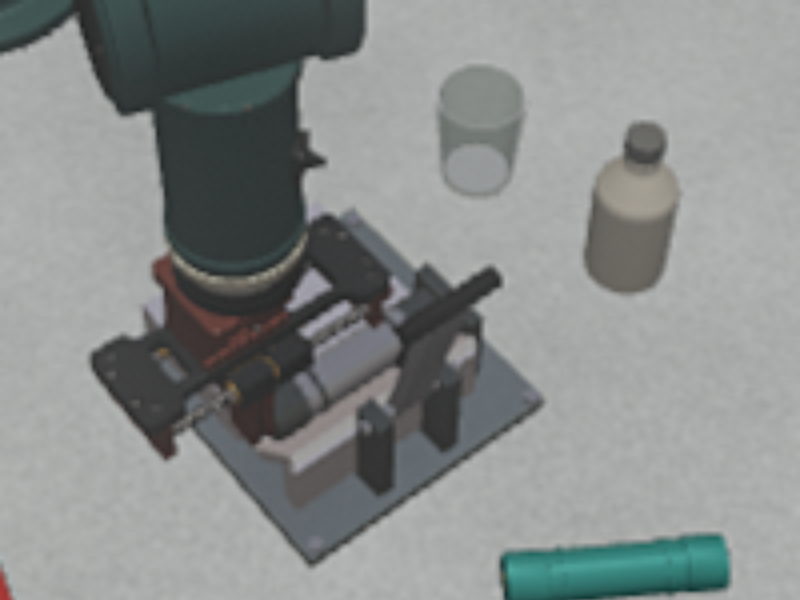

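```bash
python3 - <<'E'
from fit import *
q=flipq()[1]
def cr(): return tocr(np.array([current_position()]),[*CR,YAW,0])[0].round(4)
r=servo_line(W(0,-.040,.052),q,rate=.01,contact_N=18); print(r,cr(),current_force(),current_clock())
servo_line(W(0,-.075,.052),q,rate=.08); servo_line(W(-.02,-.1,.26),q,rate=.25)
c=capture("wrist"); np.savez("w2.npz",**c)
p,f,_=fit(c,[.545,-.085]); print(p,f)
for n in ("wrist","top"):
  c=capture(n); cv2.imwrite(f"pics/{n}3.png",cv2.resize(c["image"],(768,576)))
  for d in silhouettes(n,"column_center"):
    P=tocr(cloud(c,d["region"]),[*CR,YAW,0]); print(n,d["conf"],d["xy"],np.median(P,0).round(3),np.percentile(P,[1,99],axis=0).round(3).tolist())
print(current_clock())
E
```

```text
True [ 0.0002 -0.049   0.0519] [-0.74353268 -2.9461505   1.15204475] 19.0667
[ 5.46411411e-01 -1.07218631e-01 -1.04222023e-01  5.00754130e-04] 0.002116620728006907
wrist 0.83 [391.2, 333.6] [0.211 0.084 0.034] [[0.086, 0.014, 0.025], [0.24, 0.104, 0.187]]
wrist 0.82 [369.9, 191.1] [-0.006  0.026  0.071] [[-0.019, -0.041, 0.054], [0.013, 0.096, 0.075]]
wrist 0.53 [134.9, 329.4] [ 0.197 -0.275  0.046] [[-0.046, -0.282, 0.032], [0.217, -0.128, 0.36]]
top 0.83 [288.7, 182.7] [-0.004  0.028  0.068] [[-0.019, -0.039, 0.042], [0.02, 0.099, 0.076]]
top 0.83 [380.7, 295.2] [-0.291 -0.276  0.042] [[-0.375, -0.331, 0.022], [-0.215, -0.226, 0.05]]
top 0.6 [279.1, 121.7] [0.204 0.083 0.031] [[0.167, 0.017, 0.015], [0.247, 0.14, 0.039]]
top 0.56 [332.7, 142.0] [ 0.157 -0.103  0.042] [[0.133, -0.122, 0.004], [0.178, -0.089, 0.051]]
top 0.27 [374.0, 199.3] [-0.017 -0.232  0.056] [[-0.061, -0.254, 0.005], [0.018, -0.218, 0.073]]
20.7833
```

View pics/wrist3.png

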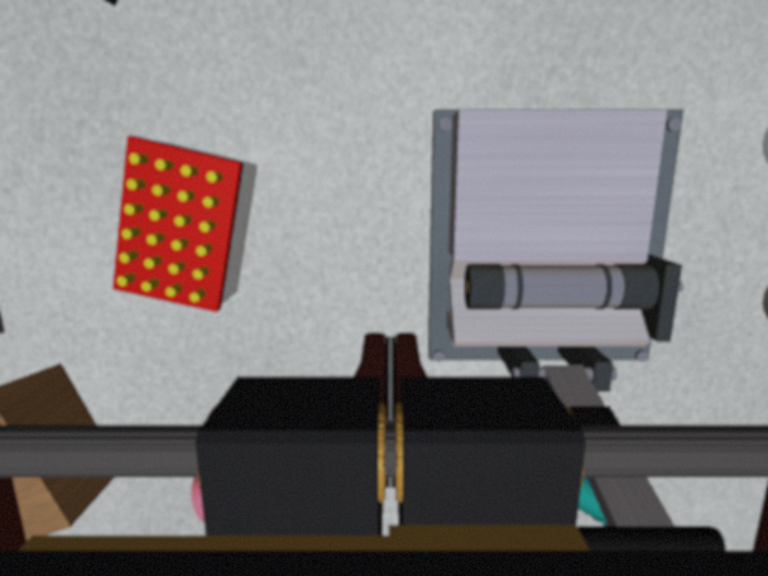

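The picture shows the column lying straight in the vee, with its right end on the stop plate at about (652,285) and nothing between them. The repeat push met resistance at the same place (y −0.049). Next is the clamp.

```bash
python3 - <<'E'
from fit import *
q=flipq()[1]
def cr(): return tocr(np.array([current_position()]),[*CR,YAW,0])[0].round(4)
def P(t): return W(.060-.135*np.cos(t)+.002+.015*np.sin(t), .03, .085+.135*np.sin(t)+.007*np.cos(t)-.005*np.sin(t))
move_ptp(W(.135,.03,.30),q)
servo_line(W(.128,.03,.213),q,rate=.15,contact_N=8); print(cr(),current_clock())
for t in np.arange(1.75,.14,-.2):
    r=servo_line(P(t),q,rate=.09,contact_N=20); print(round(t,2),r,cr(),np.round(current_force(),1))
    if r: break
print(current_clock())
if not r:
    r=servo_line(W(-.073,.03,.080),q,rate=.02,contact_N=14); print(r,cr(),np.round(current_force(),1),current_clock())
c=capture("scene"); cv2.imwrite("pics/s4.png",cv2.resize(c["image"][150:320,150:350],(800,680))[:600])
E
```

```text
[0.1283 0.0293 0.2139] 22.35
1.75 False [0.101  0.03   0.2126] [-0.5  0.3 -0. ]
1.55 False [0.0739 0.03   0.2151] [-0.5  0.  -0.3]
1.35 False [0.047  0.03   0.2133] [ 0.  -0.3  0.5]
1.15 False [0.0205 0.03   0.2066] [ 0.4 -0.2 -0.2]
0.95 False [-0.0043  0.03    0.1949] [ 1.  -0.2 -0.6]
0.75 False [-0.0266  0.03    0.1788] [-0.5  0.1  0.2]
0.55 False [-0.0453  0.03    0.1589] [ 0.  -0.7 -0.5]
0.35 False [-0.0595  0.03    0.1362] [-0.8  0.6 -0.7]
0.15 False [-0.069   0.03    0.1115] [ 0.1  0.4 -0.7]
26.4167
True [-0.0714  0.03    0.091 ] [-1.6  0.4 10.7] 27.4417
```

View pics/s4.png

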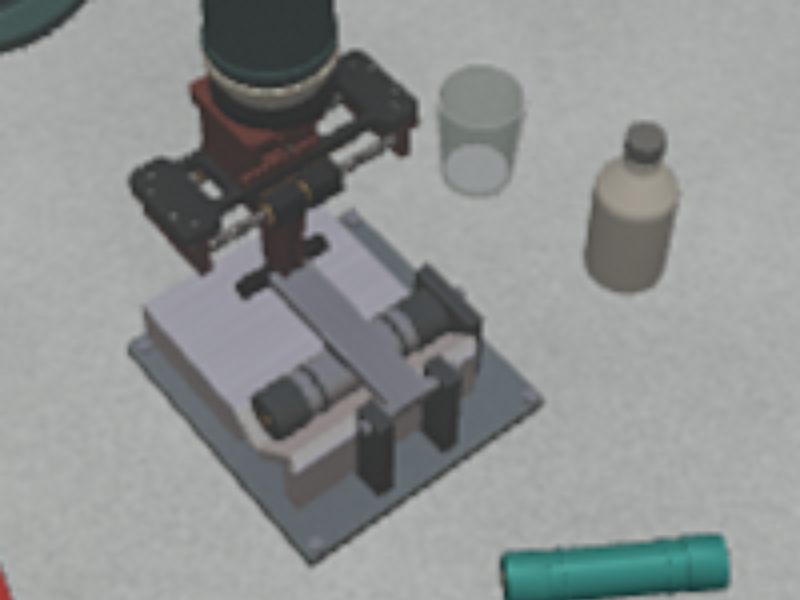

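The picture shows the clamp arm level across the column, with the fingertip on the crossbar at (285,265). Resistance came at z 91 mm, as expected for a closed arm. I'll press once more to confirm, retract and check.

```bash
python3 - <<'E'
from fit import *
q=flipq()[1]
def cr(): return tocr(np.array([current_position()]),[*CR,YAW,0])[0].round(4)
r=servo_line(W(-.073,.03,.078),q,rate=.015,contact_N=18); print(r,cr(),np.round(current_force(),1))
servo_line(W(-.073,.03,.20),q,rate=.15); servo_line(W(-.15,-.02,.32),q,rate=.25); sleep(.5)
for n in ("top","scene","wrist"):
  c=capture(n); Q=tocr(cloud(c,np.ones((384,512),bool)),[*CR,YAW,0])
  h=Q[(abs(Q[:,0]+.075)<.004)&(abs(Q[:,1]-.03)<.033)&(Q[:,2]>.06)]
  a=Q[(abs(Q[:,0]+.01)<.05)&(abs(Q[:,1]-.03)<.01)&(Q[:,2]>.08)]
  if len(h) and len(a): print(n,"bar top z",np.median(h[:,2]),"arm top z, slope",np.median(a[:,2]),np.polyfit(a[:,0],a[:,2],1))
  for s in ("column_center","beaker_mid","bottle_mid","tipbox_mid"):
    for d in silhouettes(n,s):
      P=tocr(cloud(c,d["region"]),[*CR,YAW,0])
      if len(P) and (s!="column_center" or abs(np.median(P,0)[0])<.03): print(n,s,round(d["conf"],2),np.round(d["xy"]),np.percentile(P,[1,99],axis=0).round(3).tolist())
  cv2.imwrite(f"pics/{n}5.png",cv2.resize(c["image"],(768,576)))
print(current_clock(),current_force())
E
```

```text
True [-0.0713  0.03    0.0907] [-3.4  0.4 15.6]
top bar top z 0.09011007838386033 arm top z, slope 0.08887141249904255 [0.00455602 0.08876065]
top column_center 0.47 [276. 182.] [[-0.018, 0.003, 0.054], [0.014, 0.1, 0.077]]
top bottle_mid 0.85 [215. 166.] [[-0.007, 0.235, 0.002], [0.047, 0.29, 0.142]]
top bottle_mid 0.5 [271. 187.] [[-0.135, -0.019, 0.005], [0.074, 0.134, 0.094]]
top tipbox_mid 0.68 [391. 214.] [[-0.11, -0.311, 0.015], [0.004, -0.253, 0.074]]
scene bar top z 0.0919811417299008 arm top z, slope 0.09109964717061525 [-0.00366368  0.09111927]
scene column_center 0.61 [230. 242.] [[-0.014, -0.039, 0.046], [0.017, 0.099, 0.077]]
scene beaker_mid 0.56 [268. 182.] [[-0.144, 0.205, 0.01], [-0.08, 0.269, 0.087]]
scene bottle_mid 0.62 [308. 203.] [[-0.003, 0.234, 0.006], [0.052, 0.28, 0.143]]
scene tipbox_mid 0.97 [132. 295.] [[-0.103, -0.309, 0.008], [0.017, -0.214, 0.075]]
wrist bar top z 0.09159979713272981 arm top z, slope 0.09010711996870346 [0.00244337 0.09023698]
wrist beaker_mid 0.91 [451. 190.] [[-0.145, 0.203, 0.0], [-0.081, 0.268, 0.086]]
wrist bottle_mid 0.59 [447. 268.] [[-0.009, 0.232, 0.004], [0.034, 0.276, 0.141]]
wrist tipbox_mid 0.81 [ 95. 231.] [[-0.11, -0.309, 0.005], [0.013, -0.212, 0.073]]
30.7333 [ 0.42299395 -0.93418236 -0.34121126]
```

View pics/scene5.png

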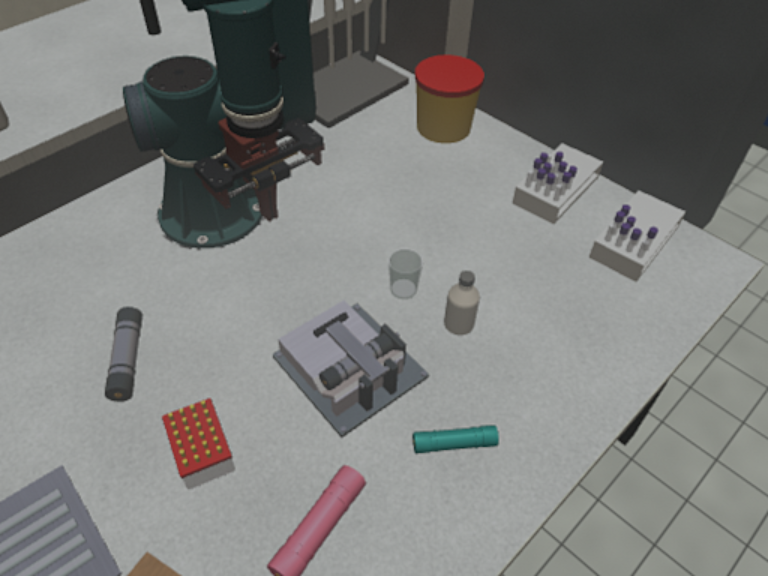

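The picture shows the clamp closed level over the column, which is home at the stop (about (395,338)). The beaker, bottle and tip box are where they stood, and the robot is clear.

```bash
python3 -c "
from bench import *
close_job()"
```

```text
the job is handed in; nothing more can be done
```

The job is done and handed in at about 31 s on the robot's clock. I rolled the column along the ledge with open fingers until it dropped into the vee by itself. I then pushed its open end along the vee to the stop, swung the clamp arm over and pressed it down.

Last checks:
- **Column:** it spans y −39 to +99 mm in the cradle frame, against −40 to 100 mm ideal. A second push met resistance at the same place. That place was about 4.6 mm beyond the point I had calculated. I put that down to cradle-pose and fingertip errors, because the pictures show no gap at the stop.
- **Clamp:** the arm is level (slope below 0.005). The top of the crossbar is at 90 to 92 mm, against 92 mm nominal. It took a second press, which stopped on an 18 N force change, without moving down further.
- **Bystanders:** the last picture and the detections show the beaker, bottle and tip box standing and unmoved to within measurement. The final top view missed the beaker, and it also labelled the cradle as a bottle, with lower confidence than the real one.

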